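# Hold the tray lock open at its third click with the key pen

### The job

Take the orange key pen from its wooden stand, put its steel tip into the wide pocket of the blue lock plate and run it slowly (about 5 cm per second at most) along the groove until it meets the red fin of the spring-return dial. With the pen alone, and without forcing it (its stop lies just past the third click), push the fin past its first two clicks to the third, at the green dot, which frees the bottom tray. The dial springs back if let go, so finish while holding it there, pen gripped, upright in the groove and pressing; leave the pink cup, the ointment tin and the thermometer where they lie.

Things in the scene. Friction and masses are not known exactly. Their poses are not given: they have to be found in the camera images.
- station: Fixed lock station: blue plate on a grey housing, x -35 to +115 mm, y -105 to +105 mm, top 38 mm above the ledge; trays beside it on +y. Origin on the ledge under the groove's centre line, z up. The groove runs straight along +y at x = 0: 12 mm wide, 8 mm deep (floor at z = 30 mm), from a pocket 26 mm wide (y -89 to -62 mm), through a funnel (to y -48 mm), to its end at y = +90 mm.
- trays (a point): Top centre of the stack of three translucent trays fixed to the station, 156 mm tall, station x -60 to +120, y +145 to +285 mm; a steel lock bar 165 mm tall stands at station x +122, y +135 mm.
- pocket (a point): Centre of the wide pocket where the key tip enters, at the height of the plate's top (38 mm above the ledge; floor 8 mm lower). x, y, z axes as the station's.
- groove_end (a point): Point on the groove's centre line at the height of the plate's top, 160 mm from the pocket centre (station y = +84 mm).
- dial (a joint): Angle (rad) of the spring-return dial, a white disc, 40 mm radius; turns clockwise from above about the vertical at station x +60, y +30 mm. Rest 0. Clicks at 0.28 (white dot), 0.56 (yellow) and 0.84 (green); hard stop at 0.94. The spring drives it back to 0, also from the clicks; pushing at the groove takes 3 to 7 N, with a bump before each click, about 6 N at the third.
- fin_tip (a point): Outer end, mid-height, of the red fin on the dial, a bar 6 mm thick, 30 to 80 mm from the dial's axis, lying across the groove, 4 to 16 mm above the plate. At dial angle q its centre line crosses the groove's at station y = 30 + 60 tan(q - 0.46) mm (0 at rest, 54 at the third click); the pen tip's centre stays 7 mm / cos(q - 0.46) short of that.
- key_grip (a point): Loose key pen, 60 g, upright in the stand, 100 mm long: orange handle 16 x 16 mm square, 68 mm long, above a round steel tip 8 mm in diameter, 32 mm long. This point is on its axis 60 mm above the tip's end, where to grip it (28 mm above the handle's lower end, 40 mm below its top). z runs up the pen, x and y are square to the handle's faces.
- key_tip (a point): Centre of the lower end of the key pen's steel tip, 60 mm below key_grip.
- key: The same key pen; its origin is at the lower end of the tip.
- stand: Fixed wooden block 60 x 60 mm, 36 mm high, with an 11 mm wide hole in the middle of its top; the pen's tip stands 32 mm deep in it, the handle's lower end rests on the block's top. Origin at the centre of its underside.
- cup: Bystander: pink medicine cup, 42 mm across, 40 mm high, loose; origin under its centre.
- tin: Bystander: round aluminium ointment tin, 59 mm across, 22 mm high, loose; origin under its centre.
- thermometer: Bystander: white digital thermometer with a grey tip, 126 mm long, 20 mm wide, 10 mm high, lying loose; origin on its underside near the middle, tip along +x.
Not all that is in view belongs to the job. Of the things shaped like the key, the orange one is meant.

How it is judged (in metres and radians):
On the way, in this order (a step that is already met when the one before it is completed fails the run):
1. the key's tip is in the pocket of the lock plate (x of key_tip in the frame of station between -0.016 and 0.016 m and y of key_tip in the frame of station between -0.094 and -0.06 m and z of key_tip in the frame of station between 0.022 and 0.0365 m), for 0.1 s.
2. the key's tip is in the groove, half-way to the fin, the dial still at rest (x of key_tip in the frame of station between -0.006 and 0.006 m and y of key_tip in the frame of station between -0.045 and -0.02 m and z of key_tip in the frame of station between 0.022 and 0.0365 m and value of joint dial below 0.06 rad), for 0.1 s.
3. the key, in the groove, presses the fin past the first click (x of key_tip in the frame of station between -0.006 and 0.006 m and y of key_tip in the frame of station between -0.02 and 0.04 m and z of key_tip in the frame of station between 0.022 and 0.0365 m and value of joint dial between 0.28 and 0.7 rad and contact force between key and dial above 0.5 N), for 0.05 s.
4. the key, in the groove, presses the fin to the third click (x of key_tip in the frame of station between -0.006 and 0.006 m and y of key_tip in the frame of station between 0.03 and 0.06 m and z of key_tip in the frame of station between 0.022 and 0.0365 m and value of joint dial above 0.75 rad and contact force between key and dial above 1 N), for 0.3 s.
At the end, for the whole second after the job is handed in: The dial is at or past 0.75 rad (third click, 0.84; the stop is at 0.94) and still, pressed by the key pen with over 1 N; the pen is gripped by the fingers (over 2 N), within 0.25 rad of upright, its tip in the groove at least 1.5 mm below the plate's top (all of step 4 and angle between key's own z axis and vertical below 0.25 rad and contact force between the fingers and key above 2 N and velocity of joint dial between -0.1 and 0.1 rad/s); the arm keeps its last pose, push and grip.
It fails at once if the key moves faster than 0.12 m/s while its tip is in the groove (x of key_tip in the frame of station between -0.007 and 0.007 m and y of key_tip in the frame of station between -0.05 and 0.09 m and z of key_tip in the frame of station between 0.022 and 0.0365 m and linear speed of key above 0.12 m/s).
It fails at once if the fin is forced: over 40 N (contact force between key and dial above 40 N).
It fails at once if the fin is pushed by the fingers or the arm (contact force between any of the fingers, the arm and dial above 1 N).
It fails at once if the cup, tin or thermometer is moved over 30 mm (distance of any of cup, tin, thermometer from where it was at the start of the episode above 0.03 m).
It also fails if it takes over 48 s, if anything falls off the work surface, if the arm or the gripper's body presses on something with over 40 N, if the wrist force passes 120 N, or if a joint passes its speed limit or range.

### The arm

A 6-joint arm with a two-finger parallel gripper is mounted at the origin on the work surface. World frame = base frame: x ahead of the robot, y to its left, z up, the work surface at z = 0. Lengths are in m, angles in degrees, forces in N, time in s.
With the tool pointing down it reaches from about 0.325 to 0.775 m from the base axis. Payload 5.5 kg.
Tool frame: the origin (TCP) lies at the centre of the arm's flange, where the gripper is bolted on; the fingertips stand 182 mm ahead of it and the grasp point (between the pads) lies 163 mm ahead of it; z points along the fingers, y is the line along which they close (so a half turn about z gives the same grasp; the last joint's range is limited). The gripper opens to 88 mm and grips with 3 to 60 N. Pads are 20 mm wide; open, the fingers measure 115 mm over their backs; the gripper's body (75 mm by 178 mm) begins 61 mm behind the grasp point.
Start: joints at [-77.218, 5.22, 70.514, -0, 104.267, -3.249], TCP at [0.166, -0.577, 0.405] pointing down, gripper open.
Joint ranges: [-164.24, 164.24], [-49.07, 125.15], [9.68, 141.18], [-86.29, 266.29], [3.28, 154.24], [-151.56, 151.56]. Speed limits (degrees/s): [147.25, 147.25, 172.46, 180, 180, 180].

### API

Orientations are given as [roll, pitch, yaw] about the fixed x, y, z axes, in that order (R = Rz(yaw) Ry(pitch) Rx(roll)).
In Python, from station import r gives the robot as it stands. The module is installed in compiled form; this text tells all that it offers. Calls block until the motion is done:
- r.reach(position, orientation): joint-space move of the TCP to a pose.
- r.servo_line(position, rotation=None, speed=0.15): straight line of the TCP; rotation=None keeps the orientation; speed is the mean speed in m/s.
- r.move_joints(angles): joint-space move.
- r.let_go() and r.grab(squeeze=None): open the fingers fully, or close them until they stop; squeeze is the grip in N (None keeps the last).
- r.wait(seconds).
- r.inverse_kinematics(position, orientation): joint angles nearest the present ones, or None.
- r.sense(): the state.
- r.snapshot(name): name is "scene" or "top" or "wrist"; returns a dict with "frame" (480x640x3 uint8, red, green, blue), "fx", "fy", "cx", "cy" (pixels), "R" (3x3) and "t" (3): a world point X has camera coordinates R X + t. Camera axes: x right, y down, z forward; pixel columns grow to the right and rows downward; lengths in m; the calibration is good to about 2 mm. The wrist camera is an equidistant fisheye: a pixel r from the principal point sees the ray r / f radians off the axis. A picture is of the moment at which its call begins. There is no depth.
A pose or a line that the arm cannot do raises r.IKError and nothing moves.
- r.hand_in(): hands the job in; it is judged then, once.
The state is a dict: "clock": time; "joints": joint angles; "joint_vel": joint speeds; "joint_torque": joint torques, N m; "tcp_pos": TCP position; "orientation": TCP orientation; "contact_force": force on the tool from outside, world axes, zero at the start; "torque": the same for the moment, N m; "opening": finger opening in m; "gripper_force": force on a finger pad.
Only numpy, scipy, OpenCV 4.12 (cv2) and the standard library are available. Lean on these libraries where they do the work, as an engineer would, in place of code of your own. Each camera call takes 0.05 s, during which the arm holds its last target. There are 200 camera calls.

## Working session

There is one attempt and no reset: what is moved stays moved. The work goes in short steps, each a Python script; the robot and the scene stay as the last script left them, time stands still between calls to the robot, and variables do not carry over. Pictures are saved under pics/ and viewed, at most 10 in all, crops included, and the job is handed in when it is done.

```bash
mkdir -p pics; ls; python3 - <<'E'
from station import r
import cv2,json
s=r.sense();print(s)
for n in("scene","top"):
    d=r.snapshot(n);cv2.imwrite(f"pics/{n}0.png",d["frame"][:,:,::-1])
    c={k:(d[k].tolist() if hasattr(d[k],'tolist') else d[k]) for k in d if k!="frame"};json.dump(c,open(n+".json","w"));print(n,c)
E
```

```text
pics
{'clock': 0.0, 'joints': array([-7.72176959e+01,  5.26173310e+00,  7.05820164e+01,  3.40146641e-04,
        1.04265735e+02, -3.25002185e+00]), 'joint_vel': array([ 0.01946488, -0.00787166,  0.03799524,  0.0318938 , -0.10613881,
       -0.00259968]), 'joint_torque': array([ 3.78532150e-04, -4.46454227e+01, -4.06442392e+01,  6.99307909e-02,
        2.93709710e-02, -1.68780289e-04]), 'tcp_pos': array([ 0.16570494, -0.57671857,  0.40351956]), 'orientation': array([-1.79890711e+02, -6.53628468e-03,  1.60324033e+01]), 'contact_force': array([-1.0918815 , -0.86395338, -0.38219933]), 'torque': array([0.02114861, 0.00306142, 0.04926171]), 'gripper_force': 0.0, 'opening': 0.08761583857948704}
scene {'fx': 526.0896838470527, 'fy': 526.0896838470527, 'cx': 310.7369423765266, 'cy': 245.43105159396083, 'R': [[0.4226332950487248, 0.9062633112848347, 0.008240663523304154], [0.5406339032963531, -0.24480454624248515, -0.8048513631382882], [-0.7273899095552587, 0.34461216571394826, -0.5934192234155675]], 't': [-0.13448948439599426, -0.25166357037944187, 1.3889051043443932]}
top {'fx': 589.2069557390347, 'fy': 589.2069557390347, 'cx': 310.8810162354463, 'cy': 239.11316861000654, 'R': [[-0.017844981305346435, -0.9995359988673743, -0.02468488627503775], [-0.9869963489062938, 0.021555010535794297, -0.15929089354525905], [0.15974906537397043, 0.021521349609202232, -0.9869230302425519]], 't': [-0.09201540150567747, 0.558815792368537, 1.1790725906808441]}
```

View pics/scene0.png

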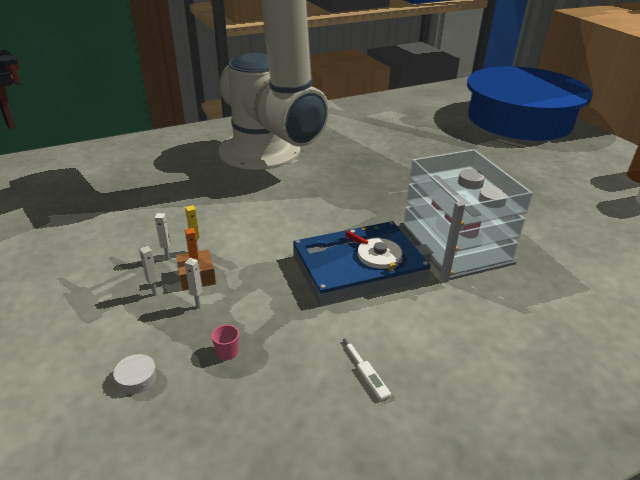

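View pics/top0.png

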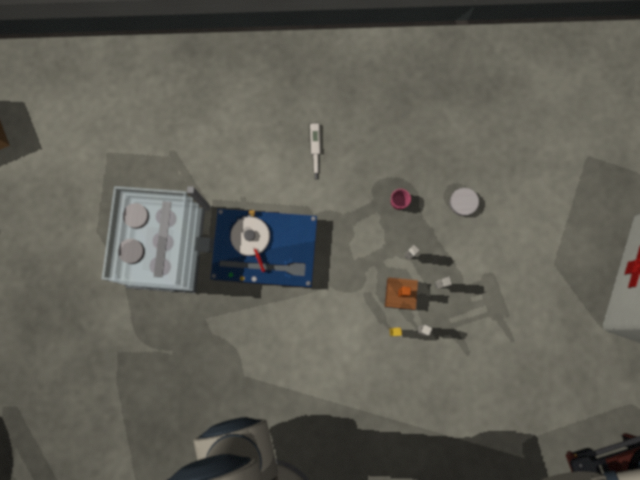

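The scene view shows the following pen-like things: orange (192,243) in the wooden stand, yellow (192,220), and white ones at (162,230), (149,265) and (194,280). I choose the orange one. The station is at about (360,260), with the fin at (357,237). Next is one composite of close crops.

```bash
python3 - <<'E'
import cv2,numpy as np
s=cv2.imread("pics/scene0.png");t=cv2.imread("pics/top0.png")
f=lambda im,x,y,w,h,k:cv2.resize(im[y:y+h,x:x+w],None,fx=k,fy=k,interpolation=cv2.INTER_CUBIC)
a=f(s,120,190,120,125,3.2); b=f(t,375,235,100,110,4)  
c=f(t,200,195,130,100,6)
print(a.shape,b.shape)
o=np.zeros((440,800,3),np.uint8);o[:a.shape[0],:384]=a;o[:440,390:790]=b
cv2.imwrite("pics/crop1.png",o);cv2.imwrite("pics/crop2.png",c)
E
```

```text
(400, 384, 3) (440, 400, 3)
```

View pics/crop1.png

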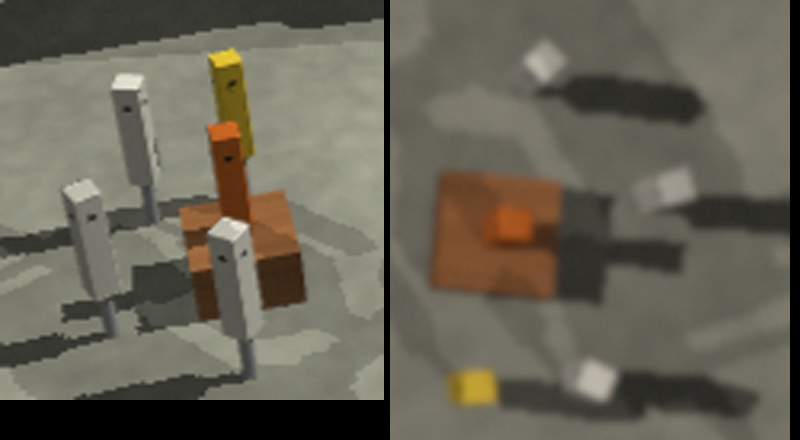

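View pics/crop2.png

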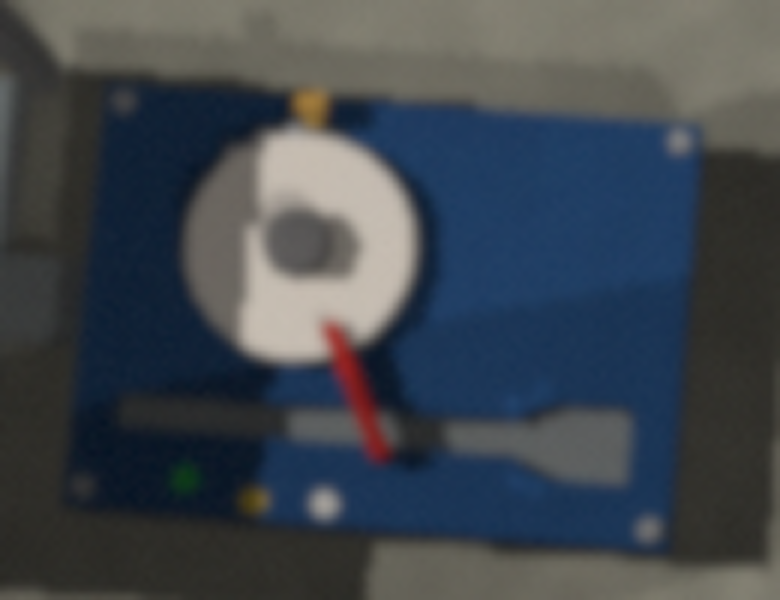

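The crop confirms it: orange is the pen in the wooden block, with its top at top-view pixel ~(406.5,291). Three white pens and a yellow one stand around it. The second crop shows the plate corners, pocket (right), groove and fin. Now I solve for the poses.

```bash
cat > h.py <<'E'
import json,numpy as np,cv2
from scipy.optimize import least_squares
C={n:{k:np.array(v) for k,v in json.load(open(f"{n}.json")).items()} for n in("scene","top")}
def proj(c,X):
    p=np.atleast_2d(X)@c["R"].T+c["t"];return np.c_[c["cx"]+c["fx"]*p[:,0]/p[:,2],c["cy"]+c["fy"]*p[:,1]/p[:,2]]
def back(c,uv,z):
    d=c["R"].T@np.array([(uv[0]-c["cx"])/c["fx"],(uv[1]-c["cy"])/c["fy"],1]);o=-c["R"].T@c["t"];return o+d*(z-o[2])/d[2]
def rz(a):return np.array([[np.cos(a),-np.sin(a),0],[np.sin(a),np.cos(a),0],[0,0,1]])
E
python3 - <<'E'
from h import *
t,s=C["top"],C["scene"]
print("campos",-t["R"].T@t["t"])
cr=lambda u,v,k,x,y:np.array([x+(u+.5)/k-.5,y+(v+.5)/k-.5])
tp=[cr(u,v,6,200,195) for u,v in((105,74),(703,124),(70,505),(672,552),(298,243),(633,410),(630,486),(120,395),(118,428))]
P=np.array([[.115,.105,.038],[.115,-.105,.038],[-.035,.105,.038],[-.035,-.105,.038],[.06,.03,.055],[.013,-.089,.038],[-.013,-.089,.038],[.006,.09,.038],[-.006,.09,.038]])
sp=np.array([[294,240],[393,225],[429,263],[320,291]]);SP=P[[2,3,0,1]]
sp_idx=[3,2,0,1] # left, back, right, front
def f(q,full=False):
    W=P@rz(q[3]).T+q[:3]
    e=np.r_[proj(t,W)-tp,0.3*(proj(s,W[sp_idx])-sp)]
    return e if full else e.ravel()
r=least_squares(f,[.5,0,0,0],loss="soft_l1");print("station",r.x);print(f(r.x,True).round(1).tolist())
q=r.x;print("pocket",rz(q[3])@[0,-.076,.038]+q[:3],"end",rz(q[3])@[0,.084,.038]+q[:3])
for n,uv in dict(orange=(517,225),w1=(546,62),w2=(678,188),w3=(599,383),y=(480,387)).items():
    print(n,back(t,cr(uv[0]-390,uv[1],4,375,235),.104 if n=="orange" else .1))
st=[back(t,cr(u-390,v,4,375,235),.036) for u,v in((440,172),(562,180),(558,298),(432,288))];print("stand",np.round(st,4).tolist(),np.mean(st,0))
print("proj orange in scene",proj(s,back(t,cr(127,225,4,375,235),.104)), "seen",120+225/3.2,190+129/3.2)
for n,uv,z in(("cup",(401,191),.04),("tin",(465,201),.022),("thermo",(316,150),.01)):print(n,back(t,uv,z))
E
```

```text
campos [ 0.36155139 -0.12939322  1.25039677]
station [ 0.50367885 -0.00107601 -0.0006234  -0.09356786]
[[0.6, 1.4], [0.1, -0.0], [-0.8, 0.3], [-0.1, -0.1], [0.3, 0.1], [0.4, -0.1], [-0.1, -0.3], [-0.0, -0.4], [-0.2, -0.2], [-0.2, 0.3], [-0.0, -1.2], [0.6, 0.6], [0.3, -0.2]]
pocket [ 0.49657807 -0.07674357  0.0373766 ] end [0.51152709 0.08255655 0.0373766 ]
orange [ 0.44157676 -0.28748565  0.104     ]
w1 [ 0.52145269 -0.30570284  0.1       ]
w2 [ 0.45827695 -0.36678229  0.1       ]
w3 [ 0.36535515 -0.32396006  0.1       ]
y [ 0.36448185 -0.2669322   0.1       ]
stand [[0.4743, -0.2585, 0.036], [0.469, -0.3209, 0.036], [0.4088, -0.3161, 0.036], [0.415, -0.2522, 0.036]] [ 0.44177369 -0.28693196  0.036     ]
proj orange in scene [[190.34336359 230.19865512]] seen 190.3125 230.3125
cup [ 0.65572282 -0.29419464  0.04      ]
tin [ 0.63510873 -0.43093541  0.022     ]
thermo [ 0.75937375 -0.11705756  0.01      ]
```

The station fit is good (ledge at z=0, yaw -5.4°) and both views agree on the pen at (0.4416,-0.2875). I'll close the fingers along the pen's x so the gripper body stays clear of the trays later. Next I hover and look with the wrist camera.

```bash
python3 - <<'E'
from station import r
import cv2,json,numpy as np
r.reach([.4416,-.2875,.34],[180,0,85])
d=r.snapshot("wrist");cv2.imwrite("pics/w1.png",d["frame"][:,:,::-1])
print({k:np.round(d[k],4).tolist() for k in d if k!="frame"});s=r.sense();print(s["clock"],s["tcp_pos"],s["orientation"],s["joints"])
d["frame"]=0;json.dump({k:np.array(d[k]).tolist() for k in d},open("wrist.json","w"))
E
```

```text
{'fx': 371.6483, 'fy': 371.6483, 'cx': 321.2726, 'cy': 239.5082, 'R': [[0.9961, -0.0884, 0.0002], [-0.0852, -0.9583, 0.2728], [-0.0239, -0.2718, -0.9621]], 't': [-0.4642, -0.2559, 0.2596]}
1.65 [ 0.44121107 -0.28844135  0.3402526 ] [1.79987876e+02 3.06724254e-02 8.48818080e+01] [-3.68665097e+01 -6.24518682e+00  8.84235327e+01 -1.98870162e-02
  9.77952042e+01 -3.17510228e+01]
```

View pics/w1.png

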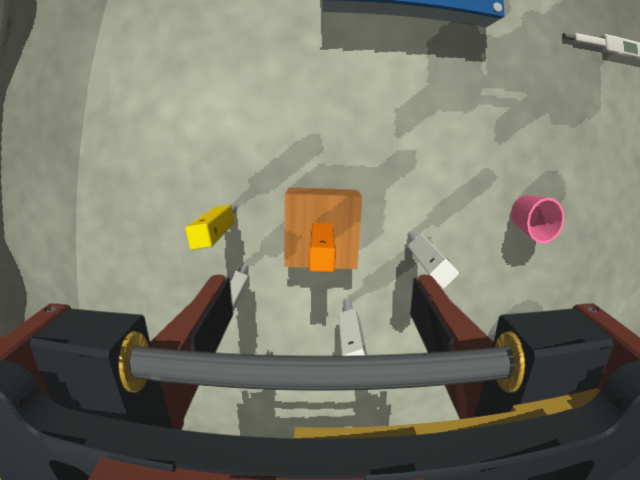

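The wrist view shows the orange pen's top face around (322,259), square to the fingers. The white pen at (235,290) is near the left finger's line, so I check the pen position and clearances.

```bash
python3 - <<'E'
from h import *
c={k:np.array(v) for k,v in json.load(open("wrist.json")).items()}
def bw(uv,z):
    d=np.array([uv[0]-c["cx"],uv[1]-c["cy"]])/c["fx"];th=np.hypot(*d);v=np.r_[np.sin(th)*d/th,np.cos(th)]
    d=c["R"].T@v;o=-c["R"].T@c["t"];return o+d*(z-o[2])/d[2]
for n,uv,z in(("TL",(310,250),.104),("TR",(334,250),.104),("BL",(310,271),.104),("BR",(335,271),.104),("mid",(322,260.5),.104),("low",(322,223),.09),("standTL",(287,189),.036),("standTR",(361,191),.036),("standBL",(284,268),.036),("standBR",(358,269),.036),("w3top",(240,280),.1),("w1top",(445,273),.1)):print(n,bw(uv,z).round(4))
E
```

```text
TL [ 0.4341 -0.2827  0.104 ]
TR [ 0.4486 -0.284   0.104 ]
BL [ 0.4327 -0.2963  0.104 ]
BR [ 0.4482 -0.2977  0.104 ]
mid [ 0.4407 -0.2901  0.104 ]
low [ 0.4426 -0.2699  0.09  ]
standTL [ 0.4171 -0.2533  0.036 ]
standTR [ 0.4738 -0.2599  0.036 ]
standBL [ 0.4074 -0.3173  0.036 ]
standBR [ 0.4674 -0.3235  0.036 ]
w3top [ 0.3866 -0.3003  0.1   ]
w1top [ 0.5204 -0.3078  0.1   ]
```

```bash
python3 - <<'E'
from station import r
import cv2
r.servo_line([.4411,-.2882,.227],[180,0,84.8],speed=.1)
s=r.sense();print(s["clock"],s["tcp_pos"],s["contact_force"])
r.grab(45);s=r.sense();print(s["clock"],s["tcp_pos"],s["opening"],s["gripper_force"],s["contact_force"])
p=s["tcp_pos"];r.servo_line([p[0],p[1],.32],speed=.08)
s=r.sense();print(s["clock"],s["tcp_pos"],s["opening"],s["gripper_force"],s["contact_force"])
d=r.snapshot("wrist");cv2.imwrite("pics/w2.png",d["frame"][150:480,120:520,::-1])
E
```

```text
2.9333 [ 0.44134939 -0.28834109  0.22794355] [ 0.03458427 -0.58583154  0.94457601]
4.0333 [ 0.44112489 -0.28819668  0.2269863 ] 0.01577959502180298 44.99991595745087 [ 0.38839679 -0.33431466  0.2925843 ]
5.35 [ 0.44105011 -0.28814221  0.31920382] 0.015810361823495656 44.999908804893494 [-0.34073036  0.06306572 -1.92103406]
```

View pics/w2.png

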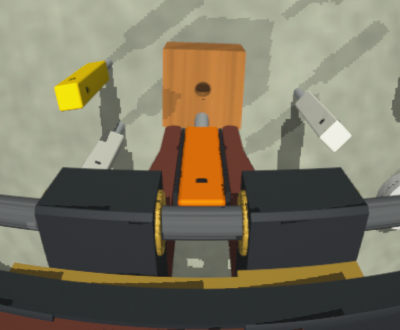

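The pen is gripped and out of the hole (empty hole visible at (202,88) in the crop). Next I hover over the pocket and check.

```bash
python3 - <<'E'
from station import r
import cv2,json,numpy as np
r.servo_line([.4966,-.0767,.30],[180,0,84.64],speed=.12)
s=r.sense();print(s["clock"],s["tcp_pos"],s["orientation"],s["contact_force"])
d=r.snapshot("wrist");f=d["frame"][:,:,::-1]
cv2.imwrite("pics/w3.png",cv2.resize(f[120:340,200:460],None,fx=3,fy=2.7,interpolation=cv2.INTER_CUBIC))
d["frame"]=0;json.dump({k:np.array(d[k]).tolist() for k in d},open("wrist.json","w"))
E
```

```text
7.3833 [ 0.49655413 -0.07716083  0.30005166] [1.79994972e+02 1.16217225e-02 8.45974739e+01] [ 1.29880278  0.62342599 -0.33721234]
```

View pics/w3.png

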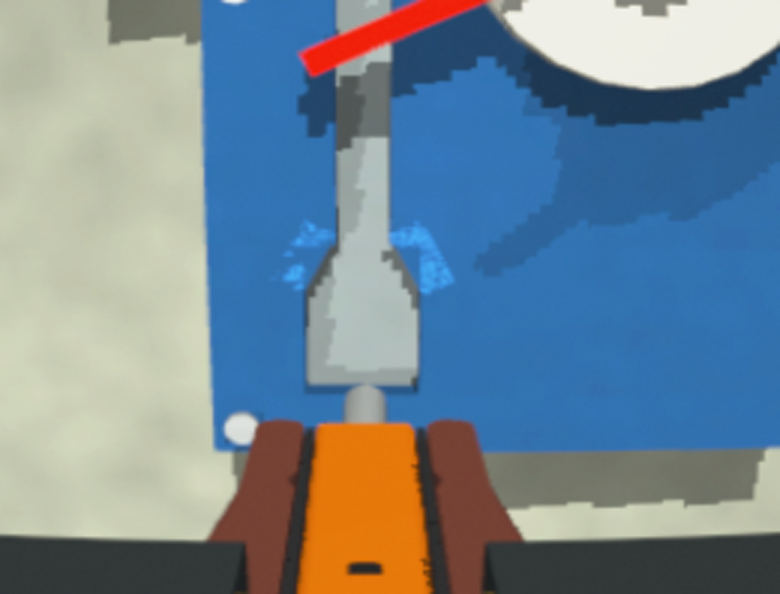

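The wrist view shows the pocket (crop 306–418, near edge v≈384), the groove between crop u 337 and 389, and the tip's end at (365,390). I compute all of them.

```bash
python3 - <<'E'
from h import *
c={k:np.array(v) for k,v in json.load(open("wrist.json")).items()}
def bw(uv,z):
    uv=(200+(uv[0]+.5)/3-.5,120+(uv[1]+.5)/2.7-.5)
    d=np.array([uv[0]-c["cx"],uv[1]-c["cy"]])/c["fx"];th=np.hypot(*d);v=np.r_[np.sin(th)*d/th,np.cos(th)]
    d=c["R"].T@v;o=-c["R"].T@c["t"];return o+d*(z-o[2])/d[2]
q=np.array([.50368,-.00108,0,-.09357]);S=lambda X:rz(q[3]).T@(X-q[:3])
for n,uv,z in(("pBL",(306,384),.038),("pBR",(418,384),.038),("pTL",(308,292),.038),("pTR",(417,290),.038),("gL",(337,160),.038),("gR",(389,160),.038),("tipL",(346,400),.077),("tipR",(385,400),.077),("tip front",(365,385),.077)):
    X=bw(uv,z);print(n,X.round(4),"station",(S(X)*1e3).round(1))
E
```

```text
pBL [ 0.4812 -0.0874  0.038 ] station [-14.3 -88.1  38. ]
pBR [ 0.5068 -0.0898  0.038 ] station [ 11.4 -88.1  38. ]
pTL [ 0.4842 -0.0635  0.038 ] station [-13.5 -63.9  38. ]
pTR [ 0.5085 -0.0652  0.038 ] station [ 10.8 -63.4  38. ]
gL [ 0.4939 -0.0314  0.038 ] station [ -6.9 -31.1  38. ]
gR [ 0.5052 -0.0324  0.038 ] station [  4.4 -31.1  38. ]
tipL [ 0.4919 -0.0784  0.077 ] station [ -4.5 -78.1  77. ]
tipR [ 0.4994 -0.0791  0.077 ] station [  3.1 -78.1  77. ]
tip front [ 0.4959 -0.0753  0.077 ] station [ -0.8 -74.7  77. ]
```

```bash
cat >> h.py <<'E'
Q=np.array([.50368,-.00108,0,-.09357])
def W(x,y,tipz):return rz(Q[3])@[x,y,0]+Q[:3]+[0,0,tipz+.223]
def st(r):
    s=r.sense();p=rz(Q[3]).T@(s["tcp_pos"]-Q[:3]);print(round(s["clock"],2),"tip",((p-[0,0,.223])*1e3).round(1),"F",(rz(Q[3]).T@s["contact_force"]).round(1),"T",s["torque"].round(2),"grip",round(s["gripper_force"],1),round(s["opening"],4));return s
E
python3 - <<'E'
from station import r
from h import *
g=lambda y,z,v:(r.servo_line(W(-.0006,y,z),speed=v),st(r))
g(-.075,.045,.06);g(-.075,.033,.03)
r.wait(.2);st(r)
g(-.055,.033,.03);g(-.035,.033,.03);r.wait(.2);st(r)
d=r.snapshot("wrist");cv2.imwrite("pics/w4.png",cv2.resize(d["frame"][120:340,200:460,::-1],None,fx=3,fy=2.7,interpolation=cv2.INTER_CUBIC))
E
```

```text
8.12 tip [ -0.6 -75.   45. ] F [-0.3  0.4 -1. ] T [-0.02  0.01 -0.06] grip 45.0 0.0163
8.67 tip [ -0.6 -75.   32.8] F [ 0.6 -0.1 -0.5] T [ 0.02 -0.08  0.01] grip 45.0 0.0154
8.87 tip [ -0.5 -75.   33.3] F [-0.3  0.9 -0.6] T [-0.04 -0.06 -0.06] grip 45.0 0.0159
9.68 tip [ -0.6 -55.   33. ] F [-0.1 -0.4 -0.9] T [-0.03 -0.07 -0.01] grip 45.0 0.0159
10.5 tip [ -0.6 -35.   33. ] F [-0.4 -0.8 -0.7] T [-0.05 -0.09 -0.01] grip 45.0 0.0155
10.7 tip [ -0.6 -35.1  33. ] F [ 0.4 -0.3 -0.8] T [-0.01 -0.05 -0.03] grip 45.0 0.0159
```

View pics/w4.png

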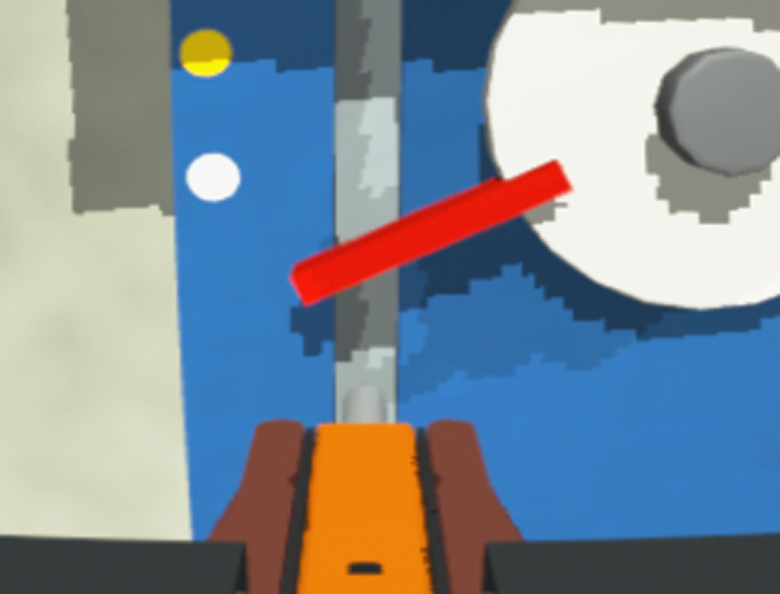

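The tip is centred in the groove (365 against edges 335–398), the fin is at rest ahead, and there is no side force. I push on in small monitored steps.

```bash
python3 - <<'E'
from station import r
from h import *
for y in(-.015,-.006,.004,.012,.020,.028,.034,.040,.044):
    r.servo_line(W(-.0006,y,.033),speed=.025);s=st(r)
    if np.linalg.norm(s["contact_force"])>20:print("STOP");break
r.wait(.2);st(r)
d=r.snapshot("wrist");cv2.imwrite("pics/w5.png",cv2.resize(d["frame"][120:340,200:460,::-1],None,fx=3,fy=2.7,interpolation=cv2.INTER_CUBIC))
E
```

```text
11.7 tip [ -0.6 -15.   33. ] F [-0.2 -0.4 -0.5] T [-0.04 -0.11  0.03] grip 45.0 0.0159
12.21 tip [-0.5 -6.2 33. ] F [ 0.3 -2.6 -0.2] T [-0.68 -0.08 -0.  ] grip 45.0 0.016
12.76 tip [-0.7  3.9 32.9] F [-0.5 -4.2 -0.8] T [-0.87  0.11  0.04] grip 45.0 0.0158
13.22 tip [-0.7 12.  32.9] F [-1.6 -3.9 -0.7] T [-0.97  0.36 -0.  ] grip 45.0 0.0158
13.69 tip [-0.8 19.8 32.8] F [-1.9 -4.7 -0.4] T [-1.06  0.55 -0.03] grip 45.0 0.0157
14.16 tip [-0.9 27.9 32.8] F [-2.5 -5.2 -0.7] T [-1.04  0.61  0.01] grip 45.0 0.016
14.55 tip [-0.7 33.6 32.8] F [-1.3 -5.5 -1.6] T [-1.2   0.33  0.08] grip 45.0 0.0162
14.94 tip [-0.3 39.6 33. ] F [ 1.3 -5.9 -2.1] T [-1.28 -0.22 -0.  ] grip 45.0 0.0159
15.25 tip [-0.3 43.7 33.2] F [ 0.5 -5.6 -1. ] T [-1.21 -0.12 -0.03] grip 45.0 0.0156
15.45 tip [-0.3 43.6 33.2] F [ 0.1 -5.8 -1.7] T [-1.2  -0.18  0.  ] grip 45.0 0.0157
```

View pics/w5.png

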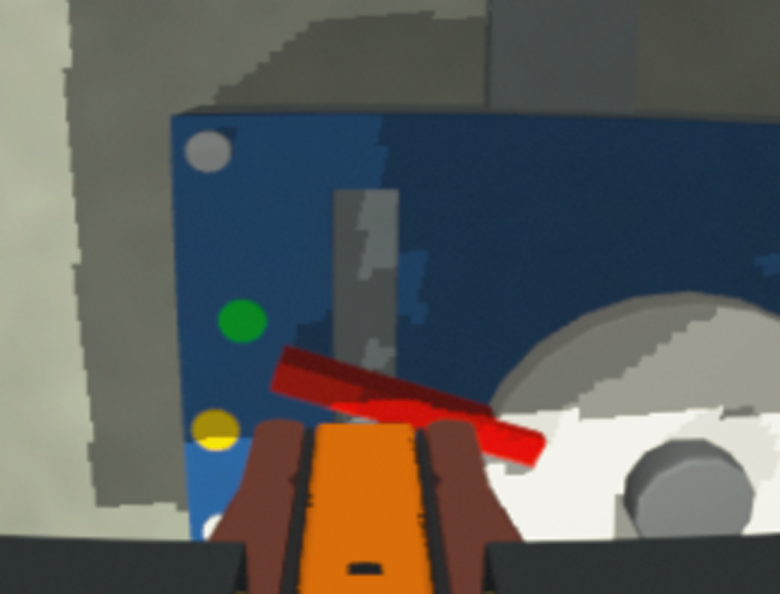

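```bash
python3 - <<'E'
from station import r
from h import *
d=r.snapshot("wrist");c=d
def bw(uv,z):
    uv=(200+(uv[0]+.5)/3-.5,120+(uv[1]+.5)/2.7-.5)
    e=np.array([uv[0]-c["cx"],uv[1]-c["cy"]])/c["fx"];th=np.hypot(*e);v=np.r_[np.sin(th)*e/th,np.cos(th)]
    e=c["R"].T@v;o=-c["R"].T@c["t"];return rz(Q[3]).T@(o+e*(z-o[2])/e[2]-Q[:3])
a,b=bw((289,347),.054),bw((545,436),.054);print(a,b)
ang=np.arctan2(-(b-a)[1],(b-a)[0]);print("q",.46+ang)
m=a+(b-a)*(-a[0])/(b-a)[0];print("edge crosses groove y",m[1],"centre line",m[1]-.003/np.cos(ang))
y=m[1]-.003/np.cos(ang);print("q from crossing",.46+np.arctan((y-.03)/.06))
for q in(.75,.8,.84,.88,.94):print(q,30+60*np.tan(q-.46)-7/np.cos(q-.46))
E
```

```text
[-0.01377921  0.06020723  0.054     ] [0.03108993 0.04179716 0.054     ]
q 0.8493589882574886
edge crosses groove y 0.05455354138600558 centre line 0.05131083301456664
q from crossing 0.8012825333351978
0.75 40.59973746334217
0.8 43.799163243767275
0.84 46.42705835924137
0.88 49.12806782831073
0.94 53.34483546716032
```

The angle, crossing and kinematic readings put the dial at about 0.80–0.85. I advance 3 mm more, to just past the click and still short of the stop.

```bash
python3 - <<'E'
from station import r
from h import *
for y in(.0455,.047):
    r.servo_line(W(-.0006,y,.0328),speed=.015);st(r)
r.wait(.5);st(r)
d=r.snapshot("wrist");cv2.imwrite("pics/w6.png",cv2.resize(d["frame"][120:340,200:460,::-1],None,fx=3,fy=2.7,interpolation=cv2.INTER_CUBIC))
E
```

```text
15.8 tip [-0.3 45.  33.1] F [ 0.4 -6.6 -0.8] T [-1.45 -0.1  -0.04] grip 45.0 0.0159
16.05 tip [-0.3 46.5 33. ] F [ 0.6 -7.5 -1.1] T [-1.43 -0.09  0.01] grip 45.0 0.0159
16.55 tip [-0.3 46.4 33.1] F [ 0.4 -6.8 -0.4] T [-1.42 -0.1   0.  ] grip 45.0 0.016
```

View pics/w6.png

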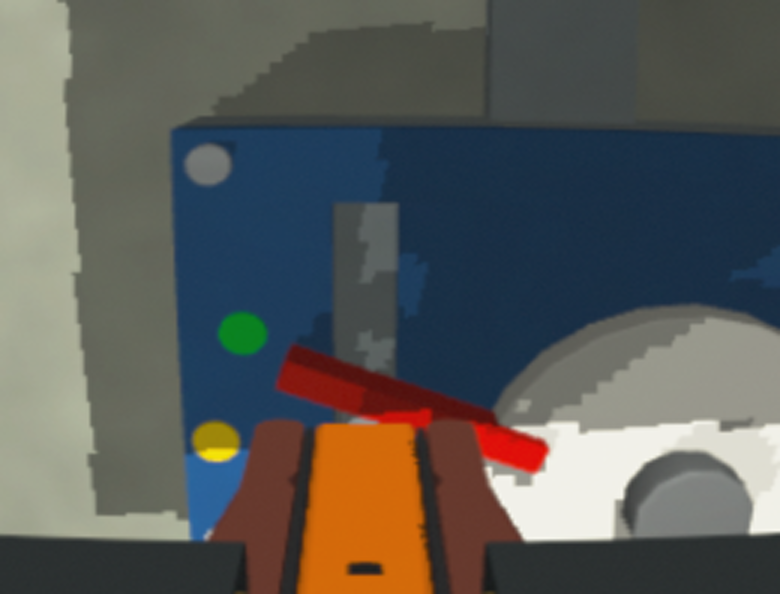

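```bash
python3 - <<'E'
from station import r
from h import *
c=r.snapshot("wrist")
def bw(uv,z):
    uv=(200+(uv[0]+.5)/3-.5,120+(uv[1]+.5)/2.7-.5)
    e=np.array([uv[0]-c["cx"],uv[1]-c["cy"]])/c["fx"];th=np.hypot(*e);v=np.r_[np.sin(th)*e/th,np.cos(th)]
    e=c["R"].T@v;o=-c["R"].T@c["t"];return rz(Q[3]).T@(o+e*(z-o[2])/e[2]-Q[:3])
for n,uv in(("green",(243,333)),("yellow",(216,441)),("groove end L",(333,203)),("groove end R",(398,203)),("corner",(172,131))):
    p=bw(uv,.038);print(n,p.round(4),"angle q",.46+np.arctan2(p[1]-.03,.06-p[0]))
a,b=bw((294,346),.054),bw((548,443),.054);print(a,b)
ang=np.arctan2(-(b-a)[1],(b-a)[0]);y=(a+(b-a)*(-a[0])/(b-a)[0])[1]-.003/np.cos(ang)
print("q",.46+ang,"crossing",y,.46+np.arctan((y-.03)/.06))
for p in(a,b): 
    d=np.array([.06-p[0],p[1]-.03]);R=np.hypot(*d);print("q from edge pt",.46+np.arctan2(d[1],d[0])-np.arcsin(.003/R),R)
st(r)
E
```

```text
green [-0.0234  0.061   0.038 ] angle q 0.8154781396156341
yellow [-0.0295  0.0369  0.038 ] angle q 0.5367009848620456
groove end L [-0.0065  0.0879  0.038 ] angle q 1.1761045183025287
groove end R [0.0051 0.0879 0.038 ] angle q 1.2718956365034184
corner [-0.0352  0.1026  0.038 ] angle q 1.1118331358706595
[-0.0129099   0.06310109  0.054     ] [0.03169179 0.0429874  0.054     ]
q 0.8836539981818727 crossing 0.05398826640407525 0.8403377795963358
q from edge pt 0.8487002620594358 0.08007206619689976
q from edge pt 0.7936636637373622 0.031145265833718235
16.65 tip [-0.3 46.4 33.1] F [ 0.8 -6.2  0.6] T [-1.44 -0.07 -0.01] grip 45.0 0.0156
```

The fin reads about 0.85 rad, at the green dot. It is held with about 6.5 N and is still, with the tip at z ≈ 33 mm. I hand it in.

```bash
python3 -c "
from station import r
print(r.hand_in())"
```

```text
the job is handed in; nothing more can be done
None
```

I handed the job in at about 17 s with the orange pen gripped upright in the groove. By my camera measurement it holds the dial at about 0.85 rad, the third click, and the arm reads about 6.5 N of push; the judge's result was not shown.

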